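Swing the strain viewer's analyser over the glass and set it to the broad mark

ROBOT

A 7-joint arm with a two-finger parallel gripper is mounted at the origin on a cart in front of the work surface, level with it; the furniture and walls round the work are solid. World frame = base frame: x ahead of the robot, y to its left, z up, the work surface at z = 0. Lengths are in m, angles in rad, forces in N, time in s.
With the tool pointing down it reaches from about 0.425 to 0.925 m from the base axis. Payload 6.8 kg.
Tool frame: the origin (TCP) lies on the front face of the gripper's body, between the roots of the fingers; the fingertips stand 73 mm ahead of it and the grasp point (between the pads) lies 54 mm ahead of it (env.nose_length is the distance from the TCP to the fingertips, in m); z points along the fingers, y is the direction in which the jaws open and shut (so a half turn about z gives the same grasp; the last joint's range is limited). The gripper opens to 85 mm and grips with 20 to 120 N. Pads are 22 mm wide; open, the fingers measure 114 mm over their backs; the gripper's body (76 mm by 85 mm) begins 54 mm behind the grasp point. The pads swing forward as they close: fully open they stand 13 mm farther back than shut.
Start: joints at [1.214, 0.477, 0.022, 1.555, -0.011, 1.109, -0.083], TCP at [0.166, -0.654, 0.304] pointing down, gripper open.
Joint ranges: [-2.96, 2.96], [-0.34, 2.1], [-1.41, 1.46], [0.24, 2.44], [-1.37, 4.51], [0.17, 1.92], [-2.96, 2.96]. Speed limits (rad/s): [2.39, 2.39, 3.14, 3.14, 3.14, 3.14, 3.14].

INTERFACE

Orientations are given as a unit quaternion [w, x, y, z].
In Python, from cell import env, kin, camera, calibration, job gives the robot as it stands. The module is installed in compiled form; this text tells all that it offers. Calls block until the motion is done:
- env.reach(position, orientation): joint-space move of the TCP to a pose.
- env.movel(position, velocity=0.15, rot=None, stop_force=None): straight line of the TCP; rot=None keeps the orientation; velocity is the mean speed in m/s. With stop_force (N) it stops when the force on the tool has changed by that much, and returns True; else False.
- env.goto_joints(angles): joint-space move.
- env.grip(opening, f_grip=None): finger opening in m; f_grip is the grip in N (None keeps the last); returns when the fingers have stopped.
- env.dwell(seconds).
- kin.inverse_kinematics(position, orientation): joint angles nearest the present ones, or None.
- env.get_state(): the state.
- camera(name): name is "scene" or "top" or "wrist"; returns (picture, depth): 400x640x3 uint8, blue, green, red; 400x640 float32, m along the optical axis (not along the pixel's ray), 0 where there is no reading.
- calibration(name): a dict with "fx", "fy", "cx", "cy" (pixels), "rvec" (rotation vector, rad) and "tvec" (3), from world to camera coordinates, as OpenCV has them. Camera axes: x right, y down, z forward; pixel columns grow to the right and rows downward; lengths in m; the calibration is good to about 2 mm. The wrist camera is an equidistant fisheye: a pixel r from the principal point sees the ray r / f radians off the axis. A picture is of the moment at which its call begins: read the wrist's pose just before it. calibration takes no time and is no camera call; for the wrist camera it gives the pose at the moment of the call.
A pose or a line that the arm cannot do raises env.PlanningError and nothing moves.
- job.job_done(): hands the job in, once; it reports no verdict.
The state is a dict: "time": time; "qpos": joint angles; "joint_velocities": joint speeds; "joint_torque": joint torques, N m; "tcp_pos": TCP position; "orientation": TCP orientation; "force": force on the tool from outside, world axes, zero at the start; "torque": the same for the moment, N m; "opening": finger opening in m.
Only numpy, scipy, OpenCV 4.12 (cv2) and the standard library are available. Lean on these libraries where they do the work, as an engineer would, in place of code of your own. Each camera call takes 0.05 s, during which the arm holds its last target.

TASK

Get the strain viewer ready to check the beaker that stands on its window: push its swing head home over the beaker, right against its stop, and push the ring's lever round the arc until its rod lies centred over the one broad mark of the scale. Only push, and gently: do not grip or lift anything, and leave the beaker and the things lying about where they stand.

Things in the scene. Friction and masses are not known exactly. Their poses are not given: they have to be found in the camera images.
- head (a joint): swing head of the strain viewer: flat black disc (124 mm across, 14 mm thick, top 182 mm above the bench) on an arm that turns about a steel post at the viewer's back. Rad: 0 = home at its stop, centred over the base's round window; grows as it swings out to the right (counterclockwise from above), to 1.2. Stiff: takes 6 to 8 N at rim_right, stays where it is left
- ring (a joint): metal ring 91 mm across with a dark filter and a lever, in the head's top. Rad, the lever's reading on the scale: 0 is 50 degrees right of the head's front (the side away from the post); grows as the lever goes round clockwise from above, past the front to the left; broad mark at 1.571; stops at -0.2 and 2.3; starts at 0 to 0.6. Turns with about 1 N at the knob, stays where it is left
- swing_axis (a point): point on the axis of the upright post about which the head swings, 175 mm above the bench (the post's round cap ends at 196 mm); 120 mm from the ring's axis
- ring_axis (a point): centre of the ring, on its upright turning axis, level with the head's top face (182 mm above the bench); moves with the head
- rim_right (a point): point on the right edge of the head's disc, half-way up its 14 mm thickness (175 mm above the bench), 62 mm from the ring's axis, square to the line from ring to post: pushed here, towards the ring's axis, the head swings home
- lever_knob (a point): middle of the lever's grip: a black upright round knob 15 mm across, from 184 to 223 mm above the bench (this point at 206 mm), 80 mm from the ring's axis, so clear outside the head's 62 mm rim. A thin steel rod, 4.4 mm thick and 190 mm above the bench, runs from the ring straight across the scale to it
- broad_mark (a point): centre of the one broad mark of the scale: a white bar 7 mm wide and 14 mm long in the head's top face, pointing at the ring's axis, 54.5 mm from it, 40 degrees to the left of the head's front; the scale's other marks are thin lines 1 mm wide. It moves with the head
- viewer: the strain viewer, fixed: a grey lamp base with a black top, 230 mm front to back, 160 mm wide, 50 mm high, with a round pale window (52 mm above the bench) and an upright post behind it. Origin on the bench under the window's centre; x axis from the window to the post (120 mm), y to its left, z up
- stage_beaker: the glass to be checked: a clear beaker 69 mm across and 100 mm high, standing loose on the viewer's window (its rim 152 mm above the bench, 16 mm below the head's underside). Origin at the centre of its foot
- tall_beaker: a clear tall beaker, 73 mm across and 110 mm high, on the bench to the right of the viewer. Origin at the centre of its underside. Leave it alone
- lidded_jar: a white jar with a ribbed lid, 59 mm across and 78 mm high, on the bench to the left of the viewer. Origin at the centre of its underside. Leave it alone
- big_cork: a cork stopper 34 mm across and 30 mm high, on the bench to the left of the viewer, near its front. Origin at the centre of its underside. Leave it alone
- spectacles: dark-rimmed spectacles, 135x138x45 mm, on the bench well to the right of the viewer. Origin at the centre of its underside. Leave it alone
- felt_marker: a fat felt marker 110 mm long, lying on the bench close along the viewer's left side. Origin at the centre of its underside. Leave it alone
- vernier: a flat steel caliper 205 mm long, lying on the bench to the right of the viewer, behind the tall beaker. Origin at the centre of its underside. Leave it alone
- tape: a roll of masking tape 75 mm across and 18 mm high, lying on the bench to the left of the viewer, towards the back. Origin at the centre of its underside. Leave it alone
Not all that is in view belongs to the job. Leave any pink look-alike of the stage_beaker alone.

How it is judged:
At the end, for the whole second after the job is handed in: The head is home against its stop (joint head below 0.045 rad, about 2.5 degrees) and the ring's lever is at rest over the broad mark (joint ring within 0.07 rad, 4 degrees, of 1.571); the beaker stands upright on the window within 10 mm of where it stood (value of joint head below 0.045 rad and value of joint ring between 1.501 and 1.641 rad and velocity of joint ring between -0.02 and 0.02 rad/s and distance of stage_beaker from where it was at the start of the episode below 0.01 m and angle between stage_beaker's own z axis and vertical below 0.1 rad); the robot touches nothing.
It fails at once if the beaker on the window is shifted (by more than 10 mm), lifted or tipped (distance of stage_beaker from where it was at the start of the episode above 0.01 m or angle between stage_beaker's own z axis and vertical above 0.15 rad).
It fails at once if the lever or its ring is gripped or pushed hard (fingers on it with more than 15 N) (contact force between the fingers and ring above 15 N).
It fails at once if the head is gripped or pushed hard (fingers on it with more than 35 N) (contact force between the fingers and head above 35 N).
It fails at once if one of the things lying about is moved by more than 20 mm or lifted (distance of any of tall_beaker, lidded_jar, big_cork, spectacles, felt_marker, vernier, tape from where it was at the start of the episode above 0.02 m).
It also fails if it takes over 54 s, if anything falls off the work surface, if the arm or the gripper's body presses on something with over 40 N, if the wrist force passes 120 N, or if a joint passes its speed limit or range.

## Working session

There is one attempt and no reset: what is moved stays moved. The work goes in short steps, each a Python script; the robot and the scene stay as the last script left them, time stands still between calls to the robot, and variables do not carry over. Pictures are saved under pics/ and viewed, and the job is handed in when it is done.

```bash
mkdir -p pics; ls; python3 - <<'E'
from cell import env, kin, camera, calibration, job
import cv2
for n in ["scene","top","wrist"]:
    p,d=camera(n); cv2.imwrite(f"pics/{n}0.png",p)
    c=calibration(n); print(n,{k:(v if not hasattr(v,'tolist') else v.tolist()) for k,v in c.items()})
s=env.get_state(); print({k:(v if not hasattr(v,'tolist') else v.tolist()) for k,v in s.items()}); print(env.nose_length)
E
```

```text
pics
scene {'fx': 380.97641039834366, 'fy': 380.97641039834366, 'cx': 317.58799377947116, 'cy': 196.9457453220938, 'rvec': [1.2455703608272777, -2.0637685485355446, 1.1292121011290592], 'tvec': [0.5169196448199412, 0.3341833655516417, 0.7164799221671788]}
top {'fx': 460.2017728504691, 'fy': 460.2017728504691, 'cx': 323.6486111220626, 'cy': 197.19338443065962, 'rvec': [2.146867101177698, -2.138097773963801, 0.17792741291447017], 'tvec': [0.26924847701216176, 0.6165220865447125, 1.329286154934106]}
wrist {'fx': 309.70691628693146, 'fy': 309.70691628693146, 'cx': 321.5792662665832, 'cy': 194.1942016587414, 'rvec': [-2.261627856645776, 1.75592787112737, 0.2991324017945338], 'tvec': [-0.6733404350128461, -0.04402752634364375, 0.3815048715334939]}
{'time': 0.15, 'qpos': [1.213869230620414, 0.4776440221024554, 0.022365552077081078, 1.5561978339639395, -0.011482384551922856, 1.1092757792325492, -0.08306342297168978], 'joint_velocities': [0.0016296165061602493, -0.0026405698927801985, 0.0003819196996480842, -0.004034217924759034, 0.0012450779704115459, -0.001837769606036817, 0.0013431463738926561], 'joint_torque': [0.003021628290298395, -59.692368507385254, 1.6103174909949303, -28.14920961856842, 0.012658629566431046, 0.006565424264408648, -4.827590487366251e-06], 'tcp_pos': [0.16613497342998512, -0.653886598336163, 0.30313787912992846], 'orientation': [-0.0006825879579384459, 0.9922675340910196, 0.12411548341907205, -0.00014709948038357326], 'force': [1.2981204656796783, 0.3402351584372642, -0.10855888470251414], 'torque': [-0.012403127593552178, 0.020890341017819548, -0.015027568533545787], 'opening': 0.08563295077493124}
0.0726
```

View pics/scene0.png

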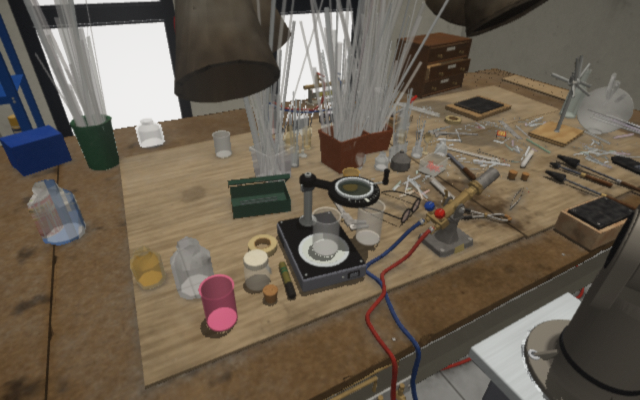

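View pics/top0.png

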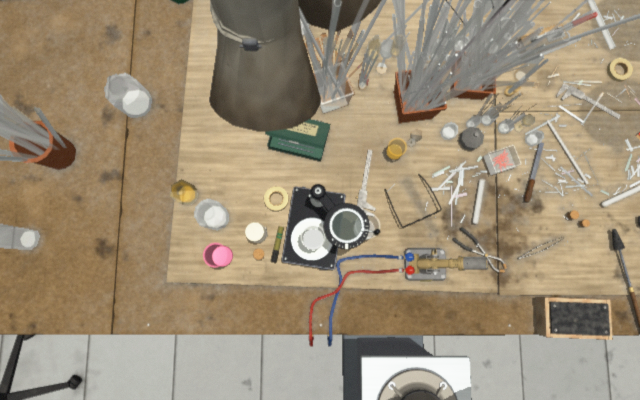

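View pics/wrist0.png

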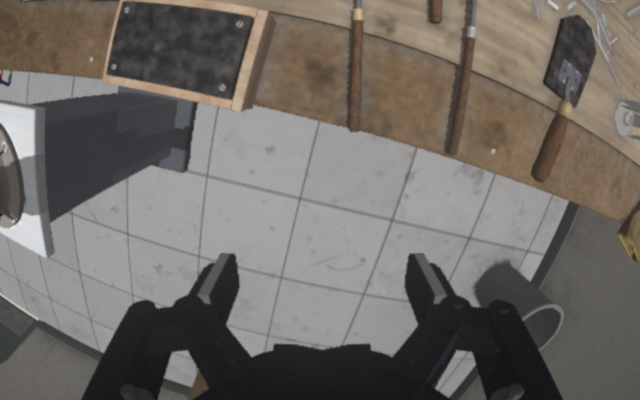

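The scene picture shows the head swung out to the right of the viewer, with its disc near (352,190). In the top view the post cap is at about (318,190), the head disc at (347,228) and the lever knob near (376,232). The window and beaker are at (312,238). I'll zoom in next.

```bash
python3 - <<'E'
import cv2
p=cv2.imread("pics/top0.png")
c=p[165:290,260:400]; cv2.imwrite("pics/topcrop.png",cv2.resize(c,None,fx=5,fy=5,interpolation=cv2.INTER_CUBIC)[:600])
p=cv2.imread("pics/scene0.png")
c=p[160:300,260:440]; cv2.imwrite("pics/scenecrop.png",cv2.resize(c,None,fx=4,fy=4,interpolation=cv2.INTER_CUBIC))
E
```

```text
(no output)
```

View pics/topcrop.png

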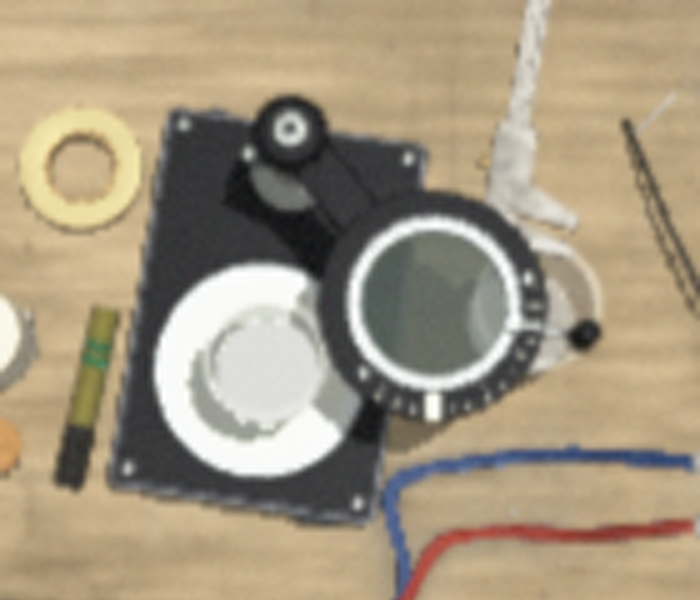

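View pics/scenecrop.png

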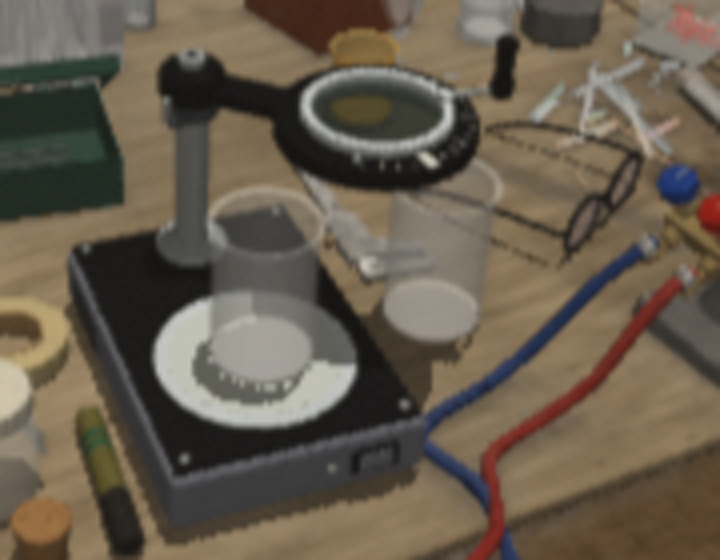

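```bash
cat > h.py <<'E'
import numpy as np, cv2
from cell import env, kin, camera, calibration, job
def back(cal,uv,z):
    R=cv2.Rodrigues(np.array(cal["rvec"],float))[0]; t=np.array(cal["tvec"],float)
    o=-R.T@t; d=R.T@np.array([(uv[0]-cal["cx"])/cal["fx"],(uv[1]-cal["cy"])/cal["fy"],1.])
    return o+d*(z-o[2])/d[2]
def proj(cal,P):
    R=cv2.Rodrigues(np.array(cal["rvec"],float))[0]
    p=R@np.array(P,float)+np.array(cal["tvec"],float)
    return np.array([cal["cx"]+cal["fx"]*p[0]/p[2],cal["cy"]+cal["fy"]*p[1]/p[2]])
E
python3 - <<'E'
from h import *
c=calibration("top"); f=lambda u,v:(260+(u-2)/5,165+(v-2)/5)
pts=dict(post=(289,127,.196),ring=(436,302,.185),window=(262,370,.052),knob=(583,334,.223),mark=(432,407,.182),
 c1=(183,123,.05),c2=(409,158,.05),c3=(127,468,.05),c4=(358,503,.05),spec=(627,122,.0),tallrim=(553,300,.11))
P={}
for k,(u,v,z) in pts.items():
    P[k]=back(c,f(u,v),z); print(k,P[k].round(4))
d=lambda a,b:np.linalg.norm((P[a]-P[b])[:2])
print(d('post','ring'),d('ring','knob'),d('ring','mark'),d('post','window'))
ang=lambda a,b:np.arctan2(*((P[b]-P[a])[:2][::-1]))
print('vx window->post',ang('window','post'),'sides',ang('c3','c1'),ang('c4','c2'))
print('head ring->post',ang('ring','post'),'diff',ang('ring','post')-ang('window','post'))
print('ring->knob',ang('ring','knob'),'ring->mark',ang('ring','mark'))
s=calibration("scene")
for n,cc in (("top",c),("scene",s)):
    R=cv2.Rodrigues(np.array(cc["rvec"]))[0]; print(n,(-R.T@cc["tvec"]).round(3))
_,D=camera("top"); np.save("pics/dtop.npy",D)
_,D=camera("scene"); np.save("pics/dscene.npy",D)
# world points for all top depth
E
```

```text
post [0.6112 0.2896 0.196 ]
ring [0.5188 0.2108 0.185 ]
window [0.4913 0.3056 0.052 ]
knob [0.4988 0.1372 0.223 ]
mark [0.4632 0.213  0.182 ]
c1 [0.6389 0.3541 0.05  ]
c2 [0.6183 0.2187 0.05  ]
c3 [0.4339 0.3842 0.05  ]
c4 [0.4141 0.249  0.05  ]
spec [0.6497 0.0807 0.    ]
tallrim [0.5275 0.1402 0.11  ]
0.12145981688169953 0.07622622545022567 0.05564102310242791 0.12092769133983486
vx window->post -0.1327292056813188 sides -0.14576735284419784 -0.14740257707124463
head ring->post 0.7062622585987604 diff 0.8389914642800791
ring->knob -1.8358592214105895 ring->mark 3.1020704125578007
top [0.398 0.282 1.408]
scene [-0.116  0.662  0.663]
```

```bash
python3 - <<'E'
from h import *
pts=[]
for n in("top","scene"):
    c=calibration(n); D=np.load(f"pics/d{n}.npy"); v,u=np.nonzero(D>0); z=D[v,u]
    X=np.c_[(u-c["cx"])/c["fx"]*z,(v-c["cy"])/c["fy"]*z,z]
    R=cv2.Rodrigues(np.array(c["rvec"]))[0]; pts.append((X-c["tvec"])@R)
W=np.vstack(pts)
xs=np.arange(.1,1.15,.05); ys=np.arange(.7,-.75,-.05)
H=np.full((len(xs),len(ys)),-9.); L=np.full(H.shape,9.)
for i,x in enumerate(xs):
  for j,y in enumerate(ys):
    m=(abs(W[:,0]-x)<.025)&(abs(W[:,1]-y)<.025)
    if m.any(): H[i,j]=W[m,2].max()
    m&=W[:,2]>.3
    if m.any(): L[i,j]=W[m,2].min()
print("max z cm; cols y",(ys*100).round().astype(int))
for i in range(len(xs))[::-1]: print("%.2f"%xs[i],' '.join("%4d"%round(h*100) if h>-9 else "   ." for h in H[i]))
print("min z of what is above 0.3")
for i in range(len(xs))[::-1]: print("%.2f"%xs[i],' '.join("%4d"%round(h*100) if h<9 else "   ." for h in L[i]))
E
```

```text
max z cm; cols y [ 70  65  60  55  50  45  40  35  30  25  20  15  10   5   0  -5 -10 -15
 -20 -25 -30 -35 -40 -45 -50 -55 -60 -65 -70]
1.10    1    1    1    1    1    0    0    1    1    1    1   11   11   22   14   52   51   38   45   13   51    5    8    1    1    1   47   50   41
1.05    1    1    1    1    0    0    0   41    1    0   54   51   16   36   38   36   52   48   52   50    0   15    1    1    1    1   49    3    3
1.00    1    1    0    0    0    0    0   42   47   54   54   48   48   51   48   53   53   45   39   37   50   52   32    1    2   51   51   42   43
0.95    1    1    0    0    1    1    0   48   46   54   54   42   55   57   52   56   58   58   33   35   48   48   52    1    1   52   45   46   47
0.90    1    1    1    0   63   40   40   65   58   38   49   62   65   63   52   65   60   58   49   22    1    1    1    1    1   52   48   49   50
0.85    1    1    1   37   67   73    6   73   55   61   60    1   66   43   67   58   61   61   39   21   20    9    6    1    1   53    1   52   52
0.80    1    1    1   44   57   74   76   75   54   79    1    1
[... 4662 characters left out ...]
    .    .    .    .    .    .    .    .    .    .    .    .    .    .    .    .    .    .    .    .
0.25    .    .    .    .    .    .    .    .    .    .    .    .    .    .    .    .    .    .    .    .    .    .    .    .    .    .    .    .    .
0.20    .    .    .    .    .    .    .    .    .    .    .    .    .    .    .    .    .    .    .    .    .    .    .    .    .    .    .    .    .
0.15    .    .    .    .    .    .    .    .    .    .    .    .    .    .    .    .    .    .    .    .    .    .    .    .    .    .    .    .    .
0.10    .    .    .    .    .    .    .    .    .    .    .    .    .    .   31    .    .    .    .    .    .    .    .    .    .    .    .    .    .
```

```bash
cat >> h.py <<'E'
POST=np.array([.6112,.2896]); PV=-.145
u=lambda a: np.array([np.cos(a),np.sin(a)])
ring=lambda h: POST+.12*u(PV+np.pi+h)
right=lambda h: u(PV+1.5*np.pi+h)
down=lambda y: [0,float(np.cos(y/2)),float(np.sin(y/2)),0]
ZH=.241
def pushpose(h,off): # tool x along push direction
    p=ring(h)+right(h)*(.062+off); return [float(p[0]),float(p[1]),ZH],down(PV+np.pi/2+h)
def st():
    s=env.get_state(); print("t%.2f"%s["time"],np.round(s["tcp_pos"],4),"F",np.round(s["force"],1),"op %.4f"%s["opening"])
    return s
E
python3 - <<'E'
from h import *
s=st(); c=calibration("wrist"); R=cv2.Rodrigues(np.array(c["rvec"]))[0]
from scipy.spatial.transform import Rotation as Ro
q=s["orientation"]; T=Ro.from_quat([q[1],q[2],q[3],q[0]]).as_matrix()
print("cam in tool",T.T@(-R.T@c["tvec"]-s["tcp_pos"]),"axis in tool",T.T@R[2])
p,o=pushpose(.85,.036); print(p,o)
for h in (.85,.4,0): print(h,pushpose(h,.011)[0],kin.inverse_kinematics(*pushpose(h,.011)))
env.grip(0.0,20)
env.movel([s["tcp_pos"][0],s["tcp_pos"][1],.42],velocity=.25)
st()
env.reach([p[0],p[1]-.03,.42],o); st()
im,_=camera("wrist"); cv2.imwrite("pics/w1.png",im)
im,_=camera("scene"); cv2.imwrite("pics/s1.png",im)
E
```

```text
t0.25 [ 0.1662 -0.654   0.3035] F [ 0.2 -0.2  0.2] op 0.0855
cam in tool [ 0.08466215 -0.00076649 -0.07025243] axis in tool [-3.28567089e-01 -2.24764102e-04  9.44480607e-01]
[0.583313929083042, 0.13719800838304513, 0.241] [0, 0.41950337928578885, 0.9077537743065592, 0]
0.85 [0.5671130833446518, 0.15623829717709667, 0.241] [ 0.3918873   0.6400642  -1.07433401  1.77863135  0.62615428  1.11089963
 -0.19050052]
0.4 [0.5134943193476805, 0.18869113037860868, 0.241] [ 0.36990583  0.58933749 -1.11892594  1.8729267   0.60607516  1.07121153
 -0.7380074 ]
0 [0.4819113439264442, 0.2347051604365784, 0.241] [ 0.22005957  0.51917763 -1.02141131  1.900867    0.52097183  1.01632317
 -1.17495133]
t1.63 [ 0.1661 -0.6539  0.4202] F [ 0.4  0.7 -0.6] op -0.0002
t4.67 [0.5836 0.1061 0.4198] F [-0.1  0.   0.3] op -0.0001
```

View pics/w1.png

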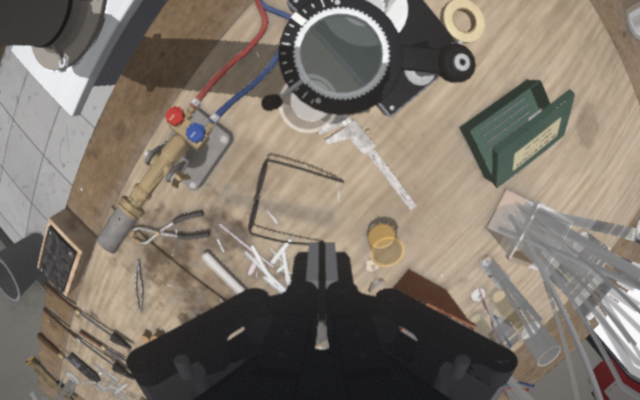

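View pics/s1.png

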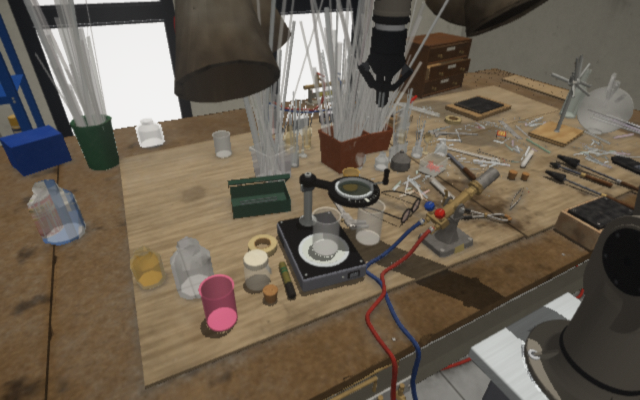

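```bash
python3 - <<'E'
from h import *
s=st(); c=calibration("scene"); p=cv2.imread("pics/s1.png")
o=(330,20); k=6
img=cv2.resize(p[20:120,330:450],None,fx=k,fy=k,interpolation=cv2.INTER_CUBIC)
for d in (0,.03,.054,.0726,.0856):
    q=proj(c,np.array(s["tcp_pos"])-[0,0,d]); x=tuple(int((q[i]-o[i]+.5)*k) for i in(0,1)); cv2.circle(img,x,3,(0,0,255),-1); cv2.putText(img,"%d"%(d*1000),(x[0]+60,x[1]),0,.5,(0,0,255))
for w in (.03,.04,.05,.06):
  for sg in(-1,1):
    yd=np.array([*u(PV+.85),0])*w*sg
    for d in (0,.03,.05):
      q=proj(c,np.array(s["tcp_pos"])+yd-[0,0,d]); cv2.circle(img,tuple(int((q[i]-o[i]+.5)*k) for i in(0,1)),2,(0,255,0),-1)
cv2.imwrite("pics/s1z.png",img)
E
```

```text
t4.78 [0.5835 0.1064 0.4199] F [-0.5 -0.6  0.3] op -0.0001
```

View pics/s1z.png

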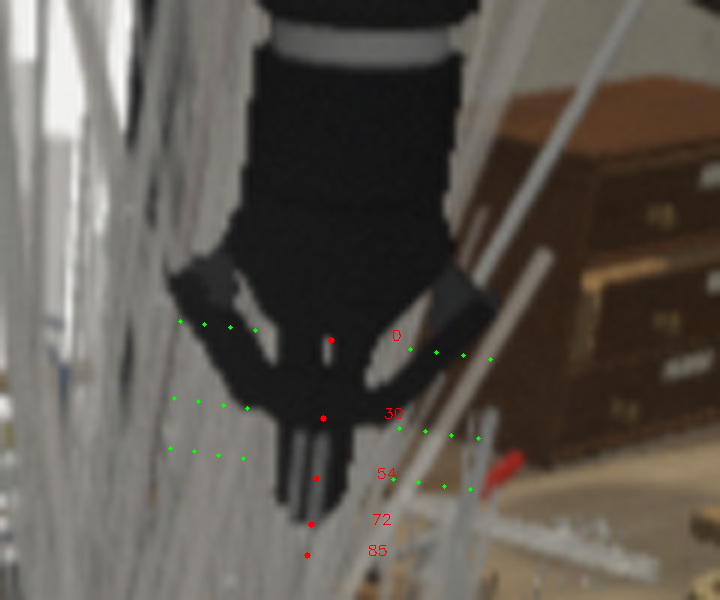

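The wrist view shows the head at (340,55), the knob at (272,102) and the post cap at (458,62). The overlay on the scene view puts the shut fingertips 73 mm ahead of the TCP. Next I'll push the head along its arc.

```bash
python3 - <<'E'
from h import *
p,o=pushpose(.85,.036)
env.movel([p[0],p[1],.30],velocity=.15,rot=o)
env.movel(p,velocity=.08); st()
p,o=pushpose(.85,.013); r=env.movel(p,velocity=.03,rot=o,stop_force=15); print(r); st()
for h in (.7,.55,.4):
    p,o=pushpose(h,.011); r=env.movel(p,velocity=.035,rot=o,stop_force=22); print(h,r); st()
    if r: break
im,_=camera("top"); cv2.imwrite("pics/t2.png",cv2.resize(im[165:285,260:400],None,fx=5,fy=5,interpolation=cv2.INTER_CUBIC))
im,_=camera("wrist"); cv2.imwrite("pics/w2.png",im)
E
```

```text
t6.63 [0.5835 0.1375 0.2414] F [-0.2  0.1 -0.5] op -0.0002
False
t7.55 [0.5685 0.1545 0.241 ] F [ 0.1 -0.  -0.1] op -0.0003
0.7 False
t8.35 [0.5488 0.1628 0.241 ] F [ 4.9 -3.4 -2.2] op 0.0001
0.55 False
t9.10 [0.5305 0.1738 0.241 ] F [ 3.8 -4.2 -0.4] op -0.0001
0.4 False
t9.85 [0.5142 0.1872 0.2409] F [ 3.5 -4.1  0.4] op 0.0002
```

View pics/t2.png

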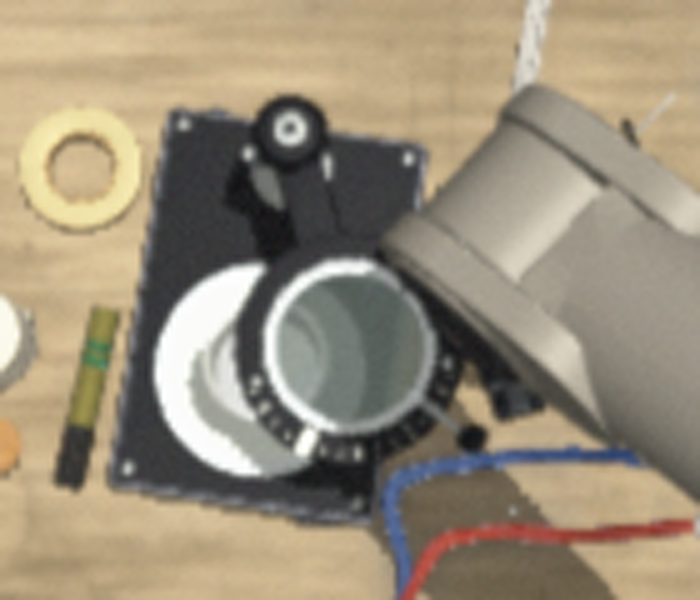

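View pics/w2.png

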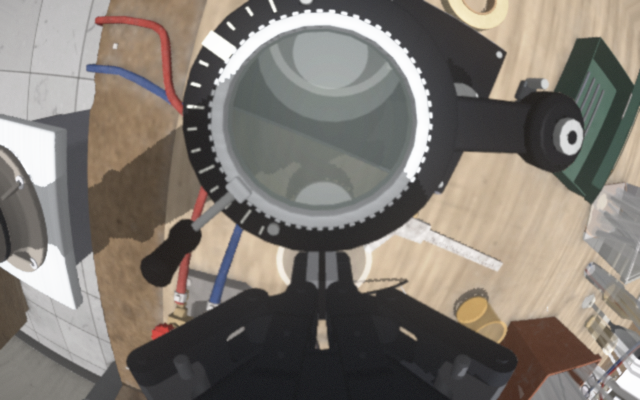

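The head follows as planned: in the top view the ring is at (350,345), and the wrist view shows the fingers squarely on the rim at (322,250) with the knob well clear at (165,255). I'll carry on to the stop.

```bash
python3 - <<'E'
from h import *
for h,sf in ((.25,20),(.1,15),(-.06,9)):
    p,o=pushpose(h,.011); r=env.movel(p,velocity=.03,rot=o,stop_force=sf); print(h,r); s=st()
    d=np.array(s["tcp_pos"][:2])-POST
    print("h est",(np.arctan2(d[1],d[0])-PV-np.pi-np.arctan2(.073,.12)+np.pi)%(2*np.pi)-np.pi)
    if r: break
im,_=camera("wrist"); cv2.imwrite("pics/w3.png",im)
p,o=pushpose(0,.05); env.movel(p,velocity=.08); st()
im,_=camera("top"); cv2.imwrite("pics/t3.png",cv2.resize(im[165:285,260:400],None,fx=5,fy=5,interpolation=cv2.INTER_CUBIC))
E
```

```text
0.25 False
t10.80 [0.5001 0.2029 0.2409] F [ 2.5 -4.3  0.3] op -0.0002
h est 0.2607923328802535
0.1 False
t11.65 [0.4885 0.2206 0.2409] F [ 1.7 -5.1  0.2] op 0.0002
h est 0.11081324052145547
-0.06 True
t12.25 [0.481  0.2351 0.2405] F [ 0.2 -0.4  0.2] op -0.0000
h est -0.005422974353072263
t12.93 [0.4764 0.1959 0.2412] F [-0.   0.5  0. ] op -0.0000
```

View pics/t3.png

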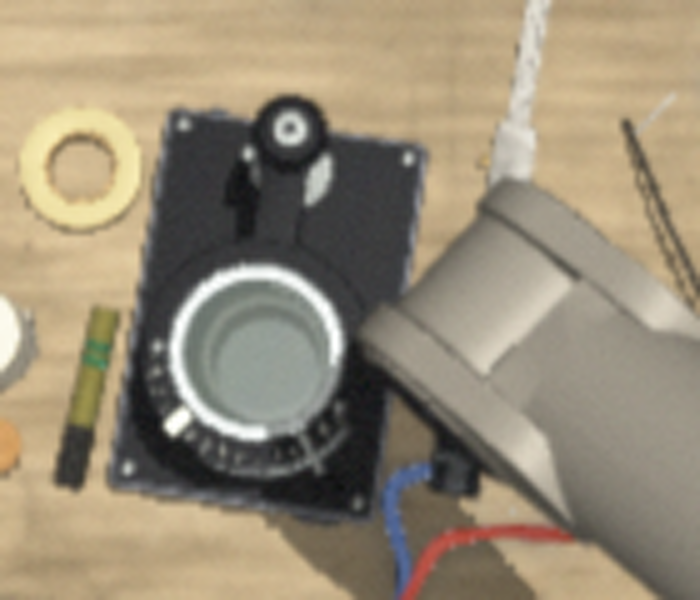

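View pics/w3.png

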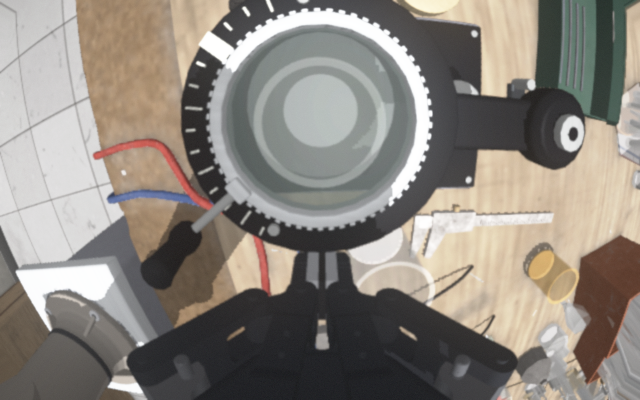

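```bash
python3 - <<'E'
from h import *
c=calibration("top"); f=lambda a,b:(260+(a-2)/5,165+(b-2)/5)
r=back(c,f(258,352),.185)[:2]; m=back(c,f(176,421),.182)[:2]; p=back(c,f(289,127),.196)[:2]
a=lambda d:np.arctan2(d[1],d[0])
print(r,ring(0),np.linalg.norm(r-p),"h",a(p-r)-PV)
print("mark ang",a(m-r),"expected",PV+np.pi-np.radians(40), np.linalg.norm(m-r))
k=back(c,f(316,471),.2)[:2]; print("knob approx ang",a(k-r)%6.283,"reading",PV+np.pi+np.radians(50)-a(k-r)%6.283)
E
```

```text
[0.49172317 0.30547154] [0.49245929 0.30693909] 0.12048440060069013 h 0.01305285994326591
mark ang 2.272016836034399 expected 2.298460952792061 0.05654079766128721
knob approx ang 3.598524565610357 reading 0.2707327139766007
```

```bash
cat >> h.py <<'E'
C=np.array([.4921,.3062]); ZK=.268
th=lambda r: PV+np.pi+np.radians(50)-r
def knobpose(r,gap=0,z=ZK,half=.0185):
    t=th(r); d=u(t-np.pi/2); p=C+.08*u(t)-d*(half+gap); return [float(p[0]),float(p[1]),z],down(t-np.pi/2)
E
python3 - <<'E'
from h import *
for r,g in((.27,.03),(.6,0),(1.0,0),(1.571,0)): print(knobpose(r,g)[0],np.round(kin.inverse_kinematics(*knobpose(r,g)),2))
s=st()
env.movel([*map(float,s["tcp_pos"][:2]),.33],velocity=.15)
p,o=knobpose(.27,.03,.33); env.movel(p,velocity=.15,rot=o)
p,o=knobpose(.27,.03); env.movel(p,velocity=.1); st()
p,o=knobpose(.27,.004); print(env.movel(p,velocity=.04,stop_force=6)); st()
for r in (.4,.6,.8):
    p,o=knobpose(r); x=env.movel(p,velocity=.04,rot=o,stop_force=8); print(r,x); st()
    if x: break
im,_=camera("wrist"); cv2.imwrite("pics/w4.png",im)
E
```

```text
[0.4417629855708809, 0.22734294591881676, 0.268] [ 0.17  0.36 -0.93  1.96  0.35  0.98 -0.46]
[0.41510643058812363, 0.2776651043594238, 0.268] [ 0.01  0.35 -0.87  1.96  0.32  0.97 -0.88]
[0.41007221466736343, 0.30990032882632124, 0.268] [-0.12  0.35 -0.78  1.93  0.3   0.97 -1.31]
[0.42508495721921735, 0.35364717105465693, 0.268] [-0.29  0.39 -0.64  1.85  0.27  0.99 -1.9 ]
t12.98 [0.4764 0.1963 0.2412] F [ 0.3 -0.8  0.6] op 0.0001
t15.28 [0.442  0.2277 0.2684] F [-0.3 -0.3 -0.4] op -0.0002
False
t16.07 [0.4303 0.2506 0.2679] F [ 0.7 -0.4 -0.7] op 0.0002
0.4 False
t16.59 [0.4224 0.2628 0.268 ] F [-0.1 -0.  -0.2] op -0.0004
0.6 False
t17.15 [0.4152 0.2775 0.268 ] F [ 0.6 -0.4  0.1] op 0.0002
0.8 False
t17.71 [0.4111 0.2933 0.268 ] F [0.3 0.6 1. ] op 0.0002
```

View pics/w4.png

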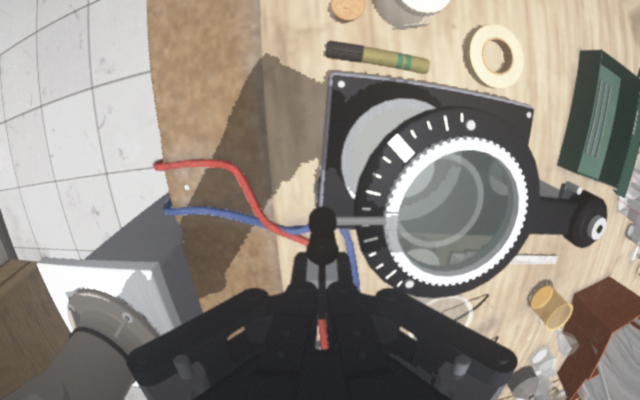

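The knob at (322,220) sits centred on the fingertips with the rod square to the push. The lever is turning freely and the head stays put. I'll go on towards the mark.

```bash
python3 - <<'E'
from h import *
for r in (1.0,1.2,1.4,1.5):
    p,o=knobpose(r); x=env.movel(p,velocity=.04 if r<1.5 else .02,rot=o,stop_force=8); print(r,x); st()
    if x: break
im,_=camera("wrist"); cv2.imwrite("pics/w5.png",cv2.resize(im[60:320,280:600],None,fx=2.3,fy=2.3,interpolation=cv2.INTER_CUBIC))
E
```

```text
1.0 False
t18.32 [0.4101 0.3097 0.268 ] F [ 0.2 -0.   0. ] op -0.0001
1.2 False
t18.88 [0.4125 0.3259 0.268 ] F [ 0.3  0.5 -0.1] op -0.0000
1.4 False
t19.43 [0.418  0.3414 0.268 ] F [-0.4  0.1 -0. ] op -0.0001
1.5 False
t19.99 [0.4219 0.3487 0.268 ] F [ 0.4 -1.   0. ] op -0.0001
```

View pics/w5.png

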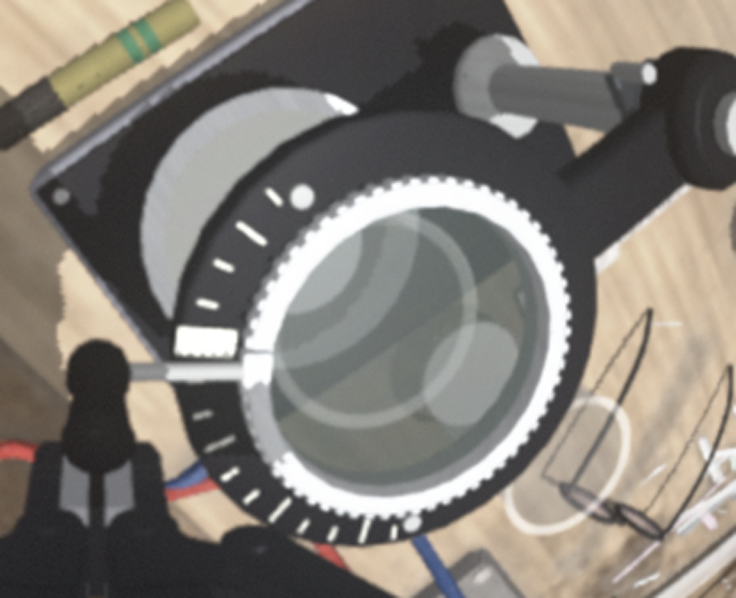

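```bash
cat >> h.py <<'E'
def wback(cal,uv,z):
    d=np.array([(uv[0]-cal["cx"])/cal["fx"],(uv[1]-cal["cy"])/cal["fy"]]); a=np.linalg.norm(d)
    ray=np.r_[d/a*np.sin(a),np.cos(a)]
    R=cv2.Rodrigues(np.array(cal["rvec"],float))[0]; o=-R.T@np.array(cal["tvec"],float); w=R.T@ray
    return (o+w*(z-o[2])/w[2])[:2]
ang=lambda d:np.arctan2(d[1],d[0])%(2*np.pi)
E
python3 - <<'E'
from h import *
c=calibration("wrist"); f=lambda a,b:(280+(a+.5)/2.3-.5,60+(b+.5)/2.3-.5)
m=wback(c,f(206,341),.182); r1=wback(c,f(232,370),.19); r2=wback(c,f(140,372),.19)
p=wback(c,f(735,130),.196)
# knob top centre
k=wback(c,f(98,370),.223)
# ring inner edge ellipse: extremes
E=np.array([wback(c,f(*q),.184) for q in((247,372),(568,330),(420,178),(380,515),(290,255),(520,455),(530,225))])
A=np.c_[2*E,np.ones(len(E))]; x=np.linalg.lstsq(A,(E**2).sum(1),rcond=None)[0]; cc=x[:2]; print("ring c",cc,"rad",np.sqrt(x[2]+cc@cc),"assumed",C)
for q in (cc,C): print("mark ang",ang(m-q),np.linalg.norm(m-q),"rod",ang(r1-q),ang(r2-q),"knob",ang(k-q),np.linalg.norm(k-q),"mark-rod",ang(r1-q)-ang(m-q))
print("rod dir",ang(r2-r1),"nominal mark",th(1.571), m, r1,r2)
E
```

```text
ring c [0.49243353 0.30309798] rad 0.047244090298338655 assumed [0.4921 0.3062]
mark ang 2.2593863362650763 0.05739196592622791 rod 2.3258177003090537 2.34362911380423 knob 2.1658016427241087 0.08460951974833361 mark-rod 0.06643136404397731
mark ang 2.2906556508098723 0.05481161367151685 rod 2.3639018174932502 2.3708623667967816 knob 2.183667127187685 0.08186670946546779 mark-rod 0.07324616668337791
rod dir 2.387011314446138 nominal mark 2.2982572795869576 [0.45596386 0.34741277] [0.45686274 0.34089824] [0.44133262 0.3554995 ]
```

The rod at (205,371) is just short of the broad mark at (205,341). With parallax removed that is about 0.07 rad, which matches the commanded 1.50. I'll do the last push to 1.571, then back off and look.

```bash
python3 - <<'E'
from h import *
p,o=knobpose(1.571); print(env.movel(p,velocity=.015,rot=o,stop_force=8)); st()
p,o=knobpose(1.571,.03); env.movel(p,velocity=.08); st()
p,o=knobpose(1.571,.05,.36); env.movel(p,velocity=.15); st()
c=calibration("wrist"); im,_=camera("wrist"); cv2.imwrite("pics/w6.png",im); 
np.savez("pics/w6c.npz",**{k:np.array(v) for k,v in c.items()})
E
```

```text
False
t20.58 [0.4251 0.3538 0.268 ] F [-0.1 -0.1 -0.5] op 0.0000
t21.11 [0.4028 0.3337 0.2683] F [0.  0.3 0.8] op -0.0001
t21.88 [0.3877 0.3201 0.3593] F [ 0.1  0.5 -0.5] op -0.0001
```

View pics/w6.png

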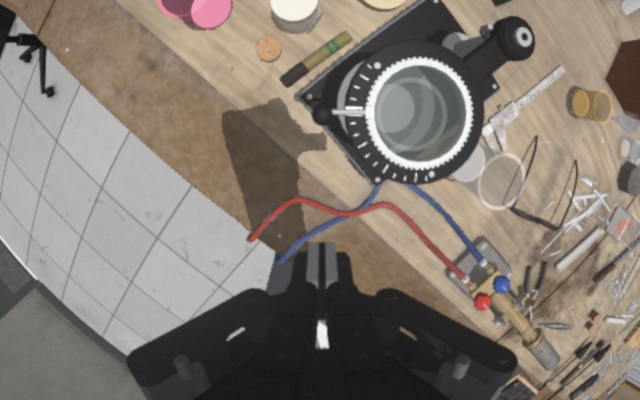

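```bash
python3 - <<'E'
from h import *
env.movel([.400,.297,.32],velocity=.1); st()
c=calibration("wrist"); im,_=camera("wrist"); cv2.imwrite("pics/w7r.png",im)
np.savez("pics/w7c.npz",**{k:np.array(v) for k,v in c.items()})
R=cv2.Rodrigues(np.array(c["rvec"]))[0]; print("cam",-R.T@c["tvec"])
cv2.imwrite("pics/w7.png",cv2.resize(im[0:240,280:600],None,fx=2.5,fy=2.5,interpolation=cv2.INTER_CUBIC))
im,_=camera("top"); cv2.imwrite("pics/t7.png",cv2.resize(im[165:285,260:400],None,fx=5,fy=5,interpolation=cv2.INTER_CUBIC))
E
```

```text
t22.57 [0.4    0.2973 0.3201] F [1.  0.2 0.2] op 0.0003
cam [0.46296643 0.3544242  0.39032326]
```

View pics/w7.png

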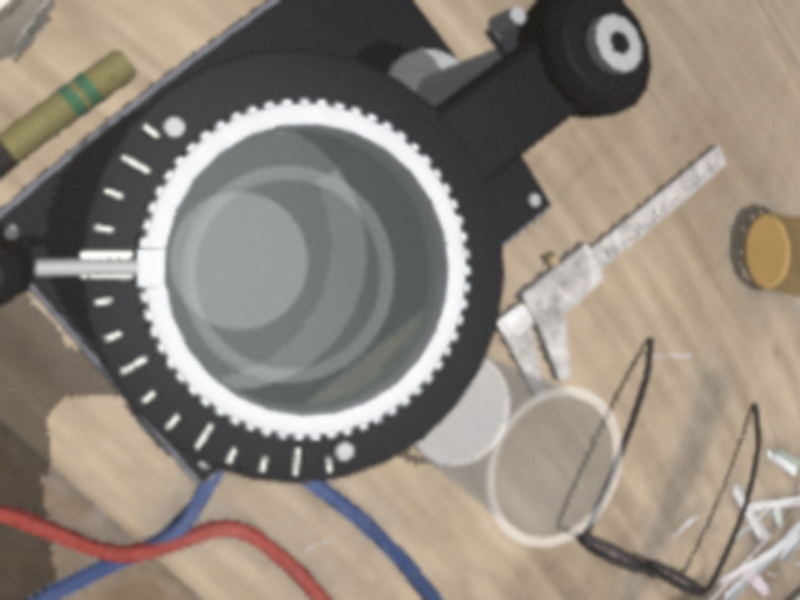

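View pics/t7.png

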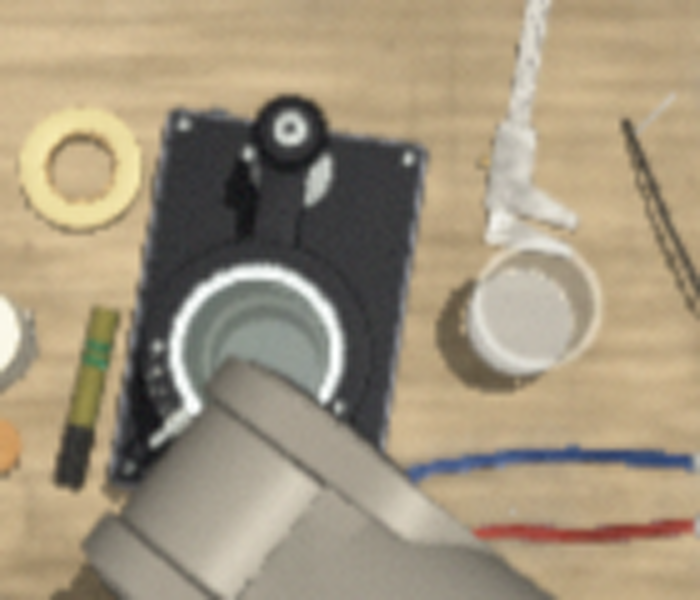

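The rod lies across the middle of the broad mark, with white showing on both sides at about (105,252) and (105,278). The beaker shows centred through the filter. There is time left, so I'll press the rim once more to confirm the head sits on its stop.

```bash
python3 - <<'E'
from h import *
p,o=pushpose(0,.045); env.movel([p[0],p[1],.34],velocity=.2,rot=o)
env.movel(p,velocity=.12); st()
p,o=pushpose(0,.016); env.movel(p,velocity=.06,stop_force=12); st()
p,o=pushpose(-.03,.011); r=env.movel(p,velocity=.012,rot=o,stop_force=16); s=st(); print(r)
d=np.array(s["tcp_pos"][:2])-POST
print("h est",(np.arctan2(d[1],d[0])-PV-np.pi-np.arctan2(.073,.12)+np.pi)%(2*np.pi)-np.pi)
p,o=pushpose(0,.05); env.movel(p,velocity=.08)
env.movel([.46,.05,.34],velocity=.2); st()
im,_=camera("top"); cv2.imwrite("pics/t8r.png",im); cv2.imwrite("pics/t8.png",cv2.resize(im[165:285,260:400],None,fx=5,fy=5,interpolation=cv2.INTER_CUBIC))
im,_=camera("scene"); cv2.imwrite("pics/s8.png",im)
E
```

```text
t24.55 [0.4773 0.2015 0.2417] F [ 0.3 -0.2  1. ] op 0.0003
t25.18 [0.4811 0.2299 0.2408] F [ 0.  -0.6  0. ] op 0.0002
t26.07 [0.4806 0.2355 0.2409] F [ -1.1 -10.1   7.2] op -0.0003
False
h est -0.008819981902833618
t27.79 [0.4598 0.051  0.3396] F [-0.3 -0.1  1. ] op -0.0002
```

View pics/t8.png

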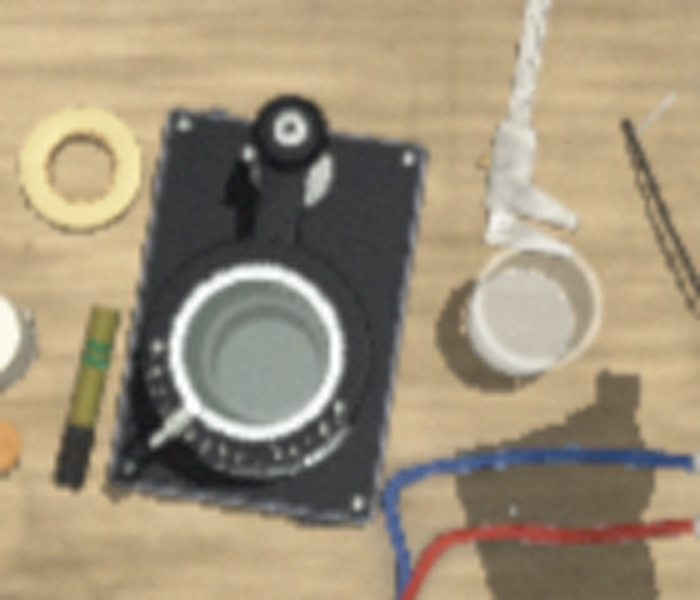

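View pics/s8.png

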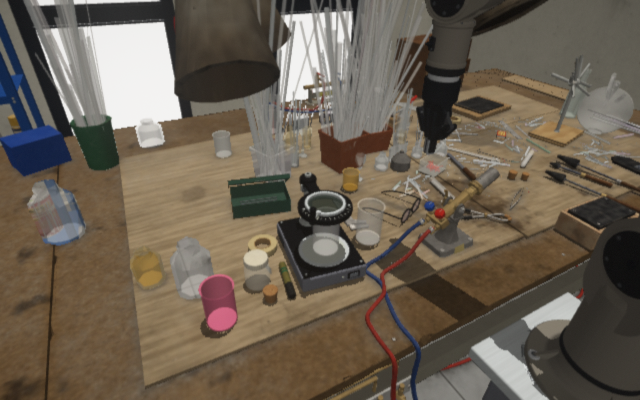

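The head held against more than 10 N without moving, so it is on its stop. The rod still lies over the mark at (175,425), and the robot is clear of everything.

```bash
python3 -c "
from h import *
print(job.job_done()); st()"
```

```text
the job is handed in; nothing more can be done
None
the job is handed in; nothing more can be done
```

The strain viewer is ready and the job is handed in. The head is home against its stop and the lever's rod lies over the broad mark. It took about 28 s of the 54 s allowed, and no verdict was reported.

- **Head:** I pushed it home along its arc with the shut fingertips at the right rim, at about 5–6 N. A second press held against about 10 N without moving. Contact position put the head at -0.005 to -0.009 rad. The top picture gave +0.013 rad, a small disagreement, but both are well under 0.045.
- **Lever:** I pushed the knob round to a commanded 1.571 rad. The wrist camera, looking almost straight down, then showed the rod in the middle of the broad mark with white on both sides. At the 1.50 step before that, the picture matched the command to about 0.01 rad.
- **Beaker and other things:** The beaker showed upright, near the middle of the filter. The beaker, tape, jar, cork, marker, caliper, tall beaker and spectacles look unmoved in the before and after pictures; I compared these by eye only. The robot finished clear of everything.

No check failed.

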